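Chock the pipe, then hang up the stub pail

ROBOT

A 7-joint arm with a two-finger parallel gripper is mounted at the origin on the work surface. World frame = base frame: x ahead of the robot, y to its left, z up, the work surface at z = 0. Lengths are in m, angles in rad, forces in N, time in s.
With the tool pointing down it reaches from about 0.375 to 0.925 m from the base axis. Payload 3.1 kg.
Tool frame: the origin (TCP) lies at the very end of the fingers, on their centre line; the grasp point (between the pads) lies arm.grip_point_offset behind it (arm.grip_point_offset is the distance from the TCP to the grasp point, in m); z points along the fingers, y is the direction in which the jaws open and shut (so a half turn about z gives the same grasp; the last joint's range is limited). The gripper opens to 85 mm and grips with 20 to 120 N. Pads are 22 mm wide; open, the fingers measure 114 mm over their backs; the gripper's body (76 mm by 85 mm) begins 54 mm behind the grasp point. The pads swing forward as they close: fully open they stand 13 mm farther back than shut.
Start: joints at [-1.317, 0.383, 0.044, 1.598, -0.018, 1.161, -0.05], TCP at [0.224, 0.61, 0.231] pointing down, gripper open.
Joint ranges: [-2.61, 2.61], [-0.41, 2.15], [-1.48, 1.57], [0, 2.5], [-1.57, 4.71], [0.05, 1.97], [-2.85, 2.85]. Speed limits (rad/s): [2.79, 2.79, 3.14, 3.14, 3.14, 3.14, 3.14].

INTERFACE

Orientations are given as [roll, pitch, yaw] about the fixed x, y, z axes, in that order (R = Rz(yaw) Ry(pitch) Rx(roll)).
In Python, from bench import arm, vision, ticket gives the robot as it stands.
- The arm moves only by the shell command python3 -m handwheel 'ROWS' [FORCE]. ROWS is JSON, a list of rows, each a list of 5 numbers: the shift along the world's x, y, z in cm, then the turn about the world's z in rad, then the closure, from -1 (fully open) to 1 (shut). A call has 1 to 10 rows; each row is the pose to reach, as a shift and turn from the pose commanded when the call began; what a row does not reach only later rows make up. A row lasts 1/10 s, in which the tool goes at most 50 mm and 8.59 degrees, less where a joint would pass 70% of its speed; a pose out of reach is approached as far as the arm can. A call with a gripper value outside its range is refused whole. The fingers move at their own pace and stop on an object; FORCE is the grip in N (left out, the last holds). Time passes only in rows, so rows that repeat a pose let the fingers close. It gives the time, the measured TCP pose, the force and the opening at its end, in the units of the state.
- arm.sense(): the state, without advancing time (a new reading comes with each control period).
- vision.snapshot(name): name is "side" or "top" or "wrist"; returns a dict with "color" (384x512x3 uint8, red, green, blue), "fx", "fy", "cx", "cy" (pixels), "D" ([k1, k2, p1, p2, k3] as OpenCV has them; the pictures are not rectified), "rvec" (rotation vector, rad) and "tvec" (3), from world to camera coordinates, as OpenCV has them; the wrist camera has in their place "T_tool_cam" (4x4, takes a point from camera to tool coordinates, whose origin is the TCP and whose axes are the flange's). Camera axes: x right, y down, z forward; pixel columns grow to the right and rows downward; lengths in m; the calibration is good to about 2 mm. A picture is of the moment at which its call begins: read the wrist's pose just before it. There is no depth.
- ticket.finish_job(): hands the job in, once; it reports no verdict.
The state is a dict: "t": time; "q": joint angles; "joint_velocities": joint speeds; "joint_torque": joint torques, N m; "tool_pos": TCP position; "tool_rot": TCP orientation; "force": force on the tool from outside, world axes, zero at the start; "torque": the same for the moment, N m; "width": finger opening in m.
Only numpy, scipy, OpenCV 4.12 (cv2) and the standard library are available. Lean on these libraries where they do the work, as an engineer would, in place of code of your own. Each camera call takes 0.05 s, during which the arm holds its last target. There are 200 camera calls.

TASK

The pipe on the sloping steel plate would roll down: only the fixed yellow wedge near one end and the green rod-stub pail standing against it hold it back. With the pail still standing there, push the loose orange chock up the slope until it is snug against the low side of the pipe, leaving the pipe where it lies; then hang the pail by its handle on both red prongs of the hook stand, keeping it upright all the way, and leave everything else on the bench alone.

Things in the scene. Friction and masses are not known exactly. Their poses are not given: they have to be found in the camera images.
- plate: Fixed steel plate, 280 (x) by 340 mm (y), sloping up 5 degrees towards its +x. Origin on the bench under its middle, z vertical. Its surface is 22 mm above the bench at the middle (22 mm + 0.087 x). The pipe lies along y, axis near x = +52 mm. On the low (-x) side: a yellow wedge fixed at y = -125 mm, the pail near y = 0, the loose chock near y = +120 mm.
- pipe_center (a point): Centre of the loose grey steel pipe: 60 mm outside diameter, 300 mm long, about 0.8 kg. y is the pipe's axis; the other axes turn as it rolls, which it does very easily.
- chock_center (a point): Loose orange wedge, 50 mm long (x), 44 wide (y), 40 high, 0.18 kg. The point is its centre, 20 mm over its underside; z is normal to that. Thin nose at x = +25 mm towards the pipe, flat upright back at x = -25 mm, face at 45 degrees. Starts clear of the pipe; when it touches the pipe its centre is 39 mm down-slope of the pipe's axis.
- pail_grip (a point): Middle of the loose green pail's handle bar: round, dark, 10 mm thick, along y, straight for 68 mm. The handle is rigid; the bar's centre is 140 mm above the pail's underside. Pail 72 mm diameter, 75 mm high, rim about 60 mm below the bar, about 0.3 kg, its rod stubs fixed. It stands on the plate (z normal to it), touching the pipe's low side.
- hook_seat (a point): On the fixed hook stand: where the centre of the pail's bar rests when hung, bar along y; 204 mm above the bench. Two 8 mm red prongs along x at y = -26 and +26 mm are lowest here, rise at 45 degrees to tips 26 mm out along -x (towards the robot; tip tops 20 mm above this point), and rise gently to a cross bar and post 78 mm back along +x. The tips are the highest part.
- magnet: Bystander: red welding magnet, 50 x 50 x 22 mm, on the plate's low part below the fixed wedge. Origin under its middle.
- can: Bystander: closed spray can, 60 mm diameter, 170 mm high, standing behind the hook stand. Origin under its middle.
- brush: Bystander: wooden-handled brush 190 mm long, lying beside the hook stand. Origin under its middle.
- coupon: Bystander: steel test plate 70 x 45 x 8 mm lying in front of the hook stand. Origin under its middle.
- wrench: Bystander: wrench 180 mm long lying to the robot's right. Origin under its middle.
- collar: Bystander: brass plug, 44 mm diameter, 30 mm high, to the robot's left. Origin under its middle.
There are look-alikes about, which are no part of the job. Leave any blue, pink or purple look-alike of the part that bears pail_grip alone.

How it is judged:
By the outcome, as a careful person would: the job done as asked, in the order asked, and still so for the second after the job is handed in, with the robot touching nothing.
It also fails if it takes over 72 s, if anything falls off the work surface, if the arm or the gripper's body presses on something with over 40 N, if the wrist force passes 120 N, or if a joint passes its speed limit or range.

## Working session

There is one attempt and no reset: what is moved stays moved. The work goes in short steps, Python scripts to look and compute and a shell command to move; the robot and the scene stay as the last step left them, time stands still between calls to the robot, and variables do not carry over. Pictures are saved under pics/ and viewed, about 8 in all and at most 12, crops included, and the job is handed in when it is done.

```bash
ls; mkdir -p pics
cat > h.py <<'E'
import numpy as np, cv2
from bench import arm, vision, ticket
def snap(n):
    s=arm.sense(); d=vision.snapshot(n)
    K=np.array([[d["fx"],0,d["cx"]],[0,d["fy"],d["cy"]],[0,0,1.]]); D=np.array(d["D"],float)
    if "rvec" in d:
        R=cv2.Rodrigues(np.array(d["rvec"],float))[0]; t=np.array(d["tvec"],float).ravel()
    else:
        from scipy.spatial.transform import Rotation as Ro
        T=np.eye(4); T[:3,:3]=Ro.from_euler("xyz",s["tool_rot"]).as_matrix(); T[:3,3]=s["tool_pos"]
        M=np.linalg.inv(T@np.array(d["T_tool_cam"])); R=M[:3,:3]; t=M[:3,3]
    return dict(im=d["color"],K=K,D=D,R=R,t=t)
def ray(c,uv):
    p=cv2.undistortPoints(np.array(uv,float).reshape(-1,1,2),c["K"],c["D"]).reshape(-1,2)
    d=np.c_[p,np.ones(len(p))]@c["R"]; return -c["R"].T@c["t"], d/np.linalg.norm(d,axis=1)[:,None]
def onz(c,uv,z):
    o,d=ray(c,uv); return o+d*((z-o[2])/d[:,2])[:,None]
def tri(c1,u1,c2,u2):
    o1,d1=ray(c1,u1); o2,d2=ray(c2,u2); d1=d1[0];d2=d2[0]
    s=np.linalg.lstsq(np.c_[d1,-d2],o2-o1,rcond=None)[0]
    a=o1+s[0]*d1;b=o2+s[1]*d2; return (a+b)/2, np.linalg.norm(a-b)
def proj(c,P): return cv2.projectPoints(np.array(P,float).reshape(-1,3),cv2.Rodrigues(c["R"])[0],c["t"],c["K"],c["D"])[0].reshape(-1,2)
def save(c,n): cv2.imwrite("pics/"+n,cv2.cvtColor(c["im"],cv2.COLOR_RGB2BGR))
E
python3 - <<'E'
from h import *
import pickle
print(arm.sense(), arm.grip_point_offset)
C={}
for n in("top","side"):
    C[n]=snap(n); save(C[n],n+"0.png"); print(n,-C[n]["R"].T@C[n]["t"])
pickle.dump(C,open("c0.pkl","wb"))
a=np.hstack([cv2.imread("pics/%s0.png"%n) for n in("top","side")])
E
```

```text
pics
{'t': 0.0, 'q': array([-1.31679101,  0.38387999,  0.04381388,  1.59959998, -0.0179267 ,
        1.16121032, -0.0499121 ]), 'joint_velocities': array([-0.00078648, -0.00014052,  0.00132802, -0.00094476,  0.00174855,
        0.00103957, -0.00098219]), 'joint_torque': array([ 6.81347337e-04, -4.33456743e+01,  1.02501255e+00, -2.49510741e+01,
        1.05911048e-02,  1.14199310e-02,  4.54510968e-06]), 'tool_pos': array([0.22364129, 0.60928946, 0.22984574]), 'tool_rot': array([-3.13888955e+00,  1.15314206e-04,  2.78986268e+00]), 'force': array([ 0.59072174,  0.34776467, -0.05626852]), 'torque': array([-0.01637131, -0.02346585, -0.02699931]), 'width': 0.08515028199741183} 0.0187
top [0.23932274 0.04606131 1.45618338]
side [ 0.1199652  -0.70933169  1.08987901]
```

View pics/top0.png

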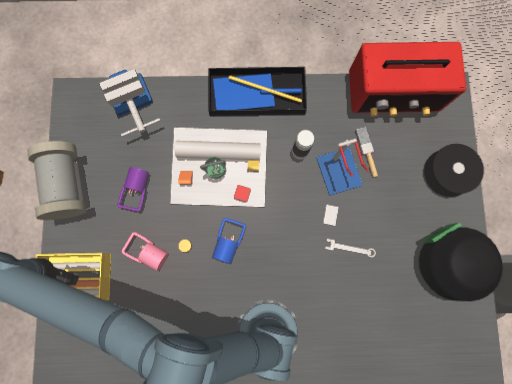

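View pics/side0.png

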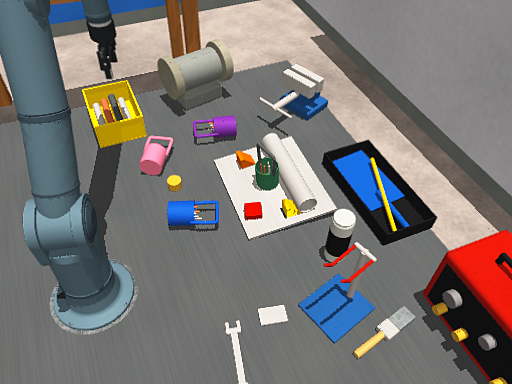

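Top view: the plate spans (173,128)-(265,206). On it are the chock at (185,178), pail at (214,168), fixed wedge at (253,166) and magnet at (242,193). The hook stand is near (342,165). Next I'll enlarge both and measure.

Run:
```python
from h import *
import pickle
C=pickle.load(open("c0.pkl","rb"))
def crop(n,x,y,w,h,k): return cv2.resize(cv2.cvtColor(C[n]["im"][y:y+h,x:x+w],cv2.COLOR_RGB2BGR),None,fx=k,fy=k,interpolation=cv2.INTER_CUBIC)
a=np.zeros((600,800,3),np.uint8)
def put(i,x,y): a[y:y+i.shape[0],x:x+i.shape[1]]=i
put(crop("top",165,120,110,95,4),0,0)       #440x380
put(crop("top",310,120,72,80,4),450,0)     #288x320
put(crop("side",210,130,130,110,3),0,385) if 0 else put(crop("side",210,130,125,71,3),0,387)
put(crop("side",295,235,80,65,4),450,325)
cv2.imwrite("pics/crop1.png",a)
for n in C:
    hsv=cv2.cvtColor(C[n]["im"],cv2.COLOR_RGB2HSV)
    for nm,lo,hi in[("orange",(5,150,120),(16,255,255)),("yellow",(22,150,120),(34,255,255)),("green",(50,80,30),(90,255,255)),("red",(0,180,100),(4,255,255)),("white",(0,0,170),(179,40,255))]:
        m=cv2.inRange(hsv,lo,hi); k,l,st,ce=cv2.connectedComponentsWithStats(m)
        print(n,nm,[(st[i].tolist(),ce[i].round(1).tolist()) for i in range(1,k) if st[i][4]>25])
    m=cv2.inRange(hsv,(0,0,150),(179,50,255)); k,l,st,ce=cv2.connectedComponentsWithStats(m)
    i=1+np.argmax(st[1:,4]); 
c=C["top"]
print(onz(c,[(173,128),(267,130),(264,206),(171,204)],.02))
```

```text
top orange [([179, 171, 13, 13, 153], [185.1, 177.0])]
top yellow [([229, 76, 73, 25, 134], [264.5, 88.3]), ([248, 161, 10, 6, 39], [252.8, 162.7]), ([41, 254, 61, 5, 150], [68.2, 256.0])]
top green [([427, 223, 34, 19, 197], [442.8, 232.7])]
top red [([361, 42, 105, 52, 4719], [412.1, 67.7])]
top white [([0, 0, 512, 259, 41884], [239.1, 70.4]), ([0, 3, 12, 8, 53], [4.5, 5.6]), ([104, 80, 38, 21, 290], [122.5, 90.4]), ([121, 101, 39, 35, 260], [136.7, 118.7]), ([170, 127, 97, 80, 5797], [218.6, 165.9]), ([297, 130, 17, 16, 221], [305.3, 137.6]), ([339, 139, 18, 7, 56], [347.1, 142.2]), ([361, 141, 13, 13, 110], [366.8, 147.3]), ([42, 155, 16, 46, 523], [49.3, 177.8]), ([453, 163, 12, 11, 96], [458.4, 167.7]), ([324, 205, 14, 21, 234], [330.5, 214.9]), ([325, 239, 51, 18, 260], [348.6, 248.0]), ([53, 262, 47, 7, 198], [76.0, 264.7]), ([0, 310, 36, 74, 1723], [18.7, 351.1]), ([497, 314, 15, 70, 777], [505.7, 345.5])]
side orange [([50, 0, 24, 4, 66], [59.3, 1.0]), ([168, 0, 12, 38, 200], [173.3, 16.0]), ([194, 3, 4, 19, 36], [195.7, 13.4]), ([188, 24, 11, 29, 118], [193.1, 42.1]), ([17
[... 1130 characters left out ...]
37, 26, 228], [281.1, 102.6]), ([331, 96, 168, 154, 5224], [418.4, 176.9]), ([118, 98, 13, 20, 95], [123.7, 106.4]), ([93, 103, 9, 16, 80], [96.9, 109.6]), ([214, 133, 123, 106, 5250], [274.4, 187.0]), ([243, 147, 15, 16, 104], [252.2, 153.2]), ([333, 209, 23, 21, 352], [344.3, 218.4]), ([354, 242, 23, 19, 118], [365.0, 251.1]), ([451, 290, 11, 13, 70], [456.0, 296.0]), ([258, 305, 30, 20, 453], [272.2, 314.6]), ([377, 307, 38, 32, 539], [395.5, 322.4]), ([225, 320, 23, 64, 483], [236.7, 350.7]), ([485, 336, 10, 10, 53], [490.0, 340.4])]
[[ 0.73359602  0.33371545  0.02      ]
 [ 0.71936274 -0.01352455  0.02      ]
 [ 0.43612813  0.00442961  0.02      ]
 [ 0.44998388  0.33686074  0.02      ]]
```

View pics/crop1.png

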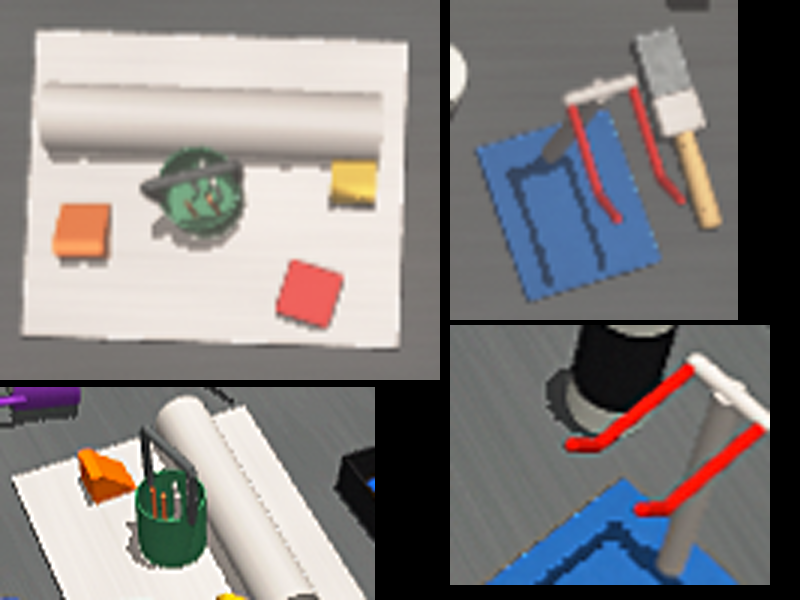

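The crops show the plate corners, chock, pail bar and prong tips clearly. I'll compute positions from them.

Run:
```python
from h import *
import pickle
np.set_printoptions(precision=4,suppress=True)
C=pickle.load(open("c0.pkl","rb")); T,S=C["top"],C["side"]
t1=lambda x,y:(165+x/4-.4,120+y/4-.4)
t2=lambda x,y:(310+(x-450)/4-.4,120+y/4-.4)
s1=lambda x,y:(210+x/3-.3,130+(y-387)/3-.3)
s2=lambda x,y:(295+(x-450)/4-.4,235+(y-325)/4-.4)
# plate corners with heights 22+-12 mm
hi,lo=.034,.010
P=[onz(T,[t1(*p)],z)[0] for p,z in[((36,30),hi),((408,42),hi),((399,348),lo),((22,337),lo)]]
P=np.array(P); print("plate",P,P.mean(0)); 
e=(P[0]-P[1]+P[3]-P[2])/2; f=(P[0]-P[3]+P[1]-P[2])/2; print("len",np.linalg.norm(e[:2]),np.linalg.norm(f[:2]),"yaw from y edge",np.arctan2(-e[0],e[1]),"x edge",np.arctan2(f[1],f[0]))
ctr=P.mean(0);yaw=np.arctan2(-e[0],e[1]);Rz=np.array([[np.cos(yaw),-np.sin(yaw)],[np.sin(yaw),np.cos(yaw)]])
loc=lambda p:(np.asarray(p)[:2]-ctr[:2])@Rz
for n,u in[("chock nose",[(60,205),(110,207)]),("chock backbottom",[(55,257),(103,259)]),("wedge",[(332,162),(376,162),(375,207),(331,204)]),("pipe end axis",[]),("magnet",[(310,293)])]:
    for q in u: p=onz(T,[t1(*q)],.022)[0]; print(n,p,loc(p))
for n,a,b in[("barL",(150,188),(147,430)),("barR",(238,168),(193,468)),("barLtop?",(147,185),(145,428))]:
    p,g=tri(T,[t1(*a)],S,[s1(*b)]); print(n,p,g,loc(p))
for n,a,b in[("tipL",(618,218),(568,444)),("tipR",(682,200),(636,510)),("backL",(572,103),(692,368)),("backR",(634,88),(762,430))]:
    p,g=tri(T,[t2(*a)],S,[s2(*b)]); print(n,p,g)
```

```text
plate [[ 0.7322  0.3288  0.034 ]
 [ 0.7143 -0.0115  0.034 ]
 [ 0.4353  0.0029  0.01  ]
 [ 0.4521  0.3421  0.01  ]] [0.5835 0.1656 0.022 ]
len 0.3401581932672606 0.2799201983319804 yaw from y edge -0.05090362655079384 x edge -0.04961647446823615
chock nose [0.5704 0.3071 0.022 ] [-0.0203  0.1407]
chock nose [0.5677 0.2619 0.022 ] [-0.0207  0.0954]
chock backbottom [0.5225 0.3111 0.022 ] [-0.0683  0.1422]
chock backbottom [0.5198 0.2679 0.022 ] [-0.0688  0.0989]
wedge [0.6057 0.0602 0.022 ] [ 0.0276 -0.1042]
wedge [0.6049 0.0201 0.022 ] [ 0.0289 -0.1442]
wedge [0.563  0.0219 0.022 ] [-0.0131 -0.1445]
wedge [0.5665 0.0617 0.022 ] [-0.0116 -0.1046]
magnet [0.4851 0.082  0.022 ] [-0.094  -0.0885]
barL [0.5517 0.2079 0.1626] 0.00191795608453901 [-0.0339  0.0406]
barR [0.5662 0.135  0.1704] 0.003975636960454065 [-0.0157 -0.0315]
barLtop? [0.5525 0.2106 0.1632] 0.001379681831682893 [-0.0332  0.0434]
tipL [ 0.5018 -0.2648  0.2239] 0.0024859538923499964
tipR [ 0.5149 -0.3155  0.2249] 0.0027324845727550776
backL [ 0.6006 -0.2381  0.2073] 0.0014172720696307756
backR [ 0.6134 -0.2891  0.2069] 0.001056946543542451
```

Local geometry agrees with the spec: plate yaw -0.05, seat ≈ (0.533,-0.2835), pail bar ≈ (0.559,0.171,0.161). Moving to a point behind the chock.

```bash
python3 -m handwheel '[[25.2,-31.7,0,0.30,1],[25.2,-31.7,0,0.30,1],[25.2,-31.7,0,0.30,1],[25.2,-31.7,0,0.30,1],[25.2,-31.7,0,0.30,1],[25.2,-31.7,0,0.30,1],[25.2,-31.7,0,0.30,1],[25.2,-31.7,0,0.30,1],[25.2,-31.7,0,0.30,1],[25.2,-31.7,0,0.30,1]]' 40
python3 -m handwheel '[[0,0,-4,0,1],[0,0,-8,0,1],[0,0,-8,0,1],[0,0,-8,0,1]]'
python3 - <<'E'
from h import *
import pickle
c=snap("wrist"); save(c,"w1.png"); pickle.dump(c,open("w1.pkl","wb")); s=arm.sense(); print(s["t"],s["tool_pos"],s["tool_rot"],s["force"],s["q"][6])
E
```

```text
t: 1.1
tool_pos: [0.4772, 0.2905, 0.2309]
tool_rot: [-3.141, -0.0, 3.084]
force: [-0.7, 1.0, 0.8]
width: 0.0001
t: 1.5
tool_pos: [0.4742, 0.2947, 0.1507]
tool_rot: [-3.141, -0.002, 3.093]
force: [1.0, 0.1, 1.2]
width: -0.0
1.55 [0.47576468 0.29514772 0.15240756] [3.14023753e+00 7.38856684e-04 3.09230743e+00] [0.78873887 0.64794822 0.0407737 ] 0.9538475606745674
```

View pics/w1.png

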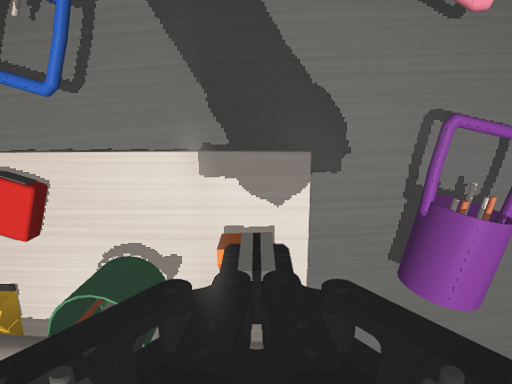

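The wrist view shows the chock under the fingers at (228,250) and the purple look-alike well off to the right. Descending behind the chock.

```bash
python3 -m handwheel '[[0,-0.2,-4,0,1],[0,-0.2,-8,0,1],[0,-0.2,-11,0,1],[0,-0.2,-12.1,0,1],[0,-0.2,-12.1,0,1],[0,-0.2,-12.1,0,1]]'
python3 -m handwheel '[[1,-0.05,0.1,0,1],[2,-0.1,0.17,0,1],[2.7,-0.13,0.23,0,1],[3.3,-0.16,0.28,0,1],[4,-0.2,0.35,0,1],[5,-0.25,0.43,0,1],[6,-0.3,0.52,0,1],[7,-0.35,0.6,0,1],[7,-0.35,0.6,0,1],[7,-0.35,0.6,0,1]]'
python3 - <<'E'
from h import *
import pickle
C={n:snap(n) for n in("top","side","wrist")}; pickle.dump(C,open("c1.pkl","wb"))
a=np.zeros((600,800,3),np.uint8)
def crop(n,x,y,w,h,k): return cv2.resize(cv2.cvtColor(C[n]["im"][y:y+h,x:x+w],cv2.COLOR_RGB2BGR),None,fx=k,fy=k,interpolation=cv2.INTER_CUBIC)
a[:300,:400]=crop("top",165,125,100,75,4); a[:300,400:]=crop("side",220,125,100,75,4); a[300:,:400]=crop("wrist",0,0,512,384,.78125)[:, :400]
cv2.imwrite("pics/p1.png",a); s=arm.sense(); print(s["t"],s["tool_pos"],s["tool_rot"],s["force"])
E
```

```text
t: 2.15
tool_pos: [0.4779, 0.2927, 0.0325]
tool_rot: [3.139, 0.003, 3.09]
force: [1.5, 0.0, 0.1]
width: -0.0
t: 3.15
tool_pos: [0.547, 0.2872, 0.0363]
tool_rot: [-3.141, 0.001, 3.089]
force: [-0.8, -0.5, -0.6]
width: 0.0002
3.3 [0.54579308 0.28765888 0.03615019] [-3.14145406e+00 -3.41707933e-05  3.09000805e+00] [ 0.12125391 -1.04854611  0.44041016]
```

View pics/p1.png

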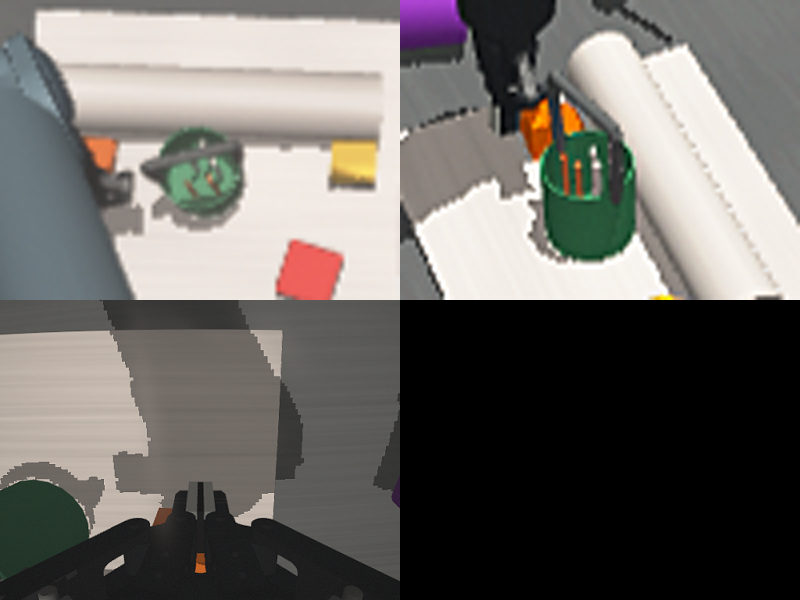

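The chock is moving straight up the slope. Its position and the pipe's reference edges come next, from masks.

```bash
cat >> h.py <<'E'
ctr=np.array([.5835,.1656]); yw=-.0503; Rz=np.array([[np.cos(yw),-np.sin(yw)],[np.sin(yw),np.cos(yw)]])
loc=lambda p:np.c_[(np.asarray(p)[:,:2]-ctr)@Rz,np.asarray(p)[:,2]]
def glob(l):
    l=np.asarray(l,float).reshape(-1,3); return np.c_[l[:,:2]@Rz.T+ctr,l[:,2]]
def pipe_edges(c,ys,x0=-.02,x1=.13):
    "sub-pixel dark/bright transitions down the pipe: gray profile along local x (points on plate plane)"
    g=cv2.cvtColor(c["im"],cv2.COLOR_RGB2GRAY).astype(np.float32); xs=np.arange(x0,x1,.001); out=[]
    for y in ys:
        uv=proj(c,glob(np.c_[xs,0*xs+y,.022+.087*xs])).astype(np.float32)
        out.append(cv2.remap(g,uv[:,0:1],uv[:,1:2],cv2.INTER_CUBIC)[:,0])
    return xs,np.array(out)
E
python3 - <<'E'
from h import *
import pickle
np.set_printoptions(precision=4,suppress=True,linewidth=200)
C0=pickle.load(open("c0.pkl","rb"));C1=pickle.load(open("c1.pkl","rb"))
for nm,C in(("0",C0),("1",C1)):
    for n in("top","side"):
        m=cv2.inRange(cv2.cvtColor(C[n]["im"],cv2.COLOR_RGB2HSV),(5,150,90),(16,255,255)); k,l,st,ce=cv2.connectedComponentsWithStats(m)
        for i in range(1,k):
            x,y,w,h,A=st[i]
            if A>8 and 170<x<260 and 140<y<190: print(nm,n,st[i],loc(onz(C[n],[(x-.5,y-.5),(x+w-.5,y-.5),(x-.5,y+h-.5),(x+w-.5,y+h-.5)],.022)).tolist() if n=="top" else "")
    xs,o=pipe_edges(C["top"],[-.08,.05,.08]); print(nm,np.round(xs[::4],3)); print(o[:,::4].astype(int))
    xs,o=pipe_edges(C["side"],[.12]); print(o[:,::4].astype(int))
# predicted pipe silhouette in top for axis x=52mm
E
```

```text
0 top [179 171  13  13 153] [[-0.019032805253803006, 0.14475426621109394, 0.02200000000000002], [-0.01758250752406934, 0.09771017851909561, 0.02200000000000002], [-0.06694136229156056, 0.14177898689200738, 0.02200000000000002], [-0.06550692807960361, 0.09499616114347022, 0.02200000000000002]]
0 side [236 151  19  18 189] 
0 [-0.02  -0.016 -0.012 -0.008 -0.004  0.     0.004  0.008  0.012  0.016  0.02   0.024  0.028  0.032  0.036  0.04   0.044  0.048  0.052  0.056  0.06   0.064  0.068  0.072  0.076  0.08   0.084  0.088
  0.092  0.096  0.1    0.104  0.108  0.112  0.116  0.12   0.124  0.128]
[[235 235 235 236 237 236 237 236 235 236 225 159 127 123 143 163 177 189 201 213 225 228 227 225 218 210 200 175 213 232 229 230 229 230 231 231 229 230]
 [178 110  74  76  75  96 120 106  96 138 196 148 125 116 134 157 174 189 201 212 222 225 228 226 220 215 207 187 196 227 232 232 232 231 228 229 230 231]
 [227 227 228 228 228 228 227 227 229 232 197 144 127 117 133 157 175 192 203 212 221 225 229 227 221 217 208 189 189 228 231 231 231 228 227 229 230 228]]
[[131 220 239 241 246  -3  45 129 273 2
[... 634 characters left out ...]
 0.088
  0.092  0.096  0.1    0.104  0.108  0.112  0.116  0.12   0.124  0.128]
[[235 235 234 236 237 236 236 235 235 236 225 159 127 122 142 162 177 188 201 213 224 227 228 225 218 211 200 175 213 232 229 230 230 230 230 231 229 230]
 [177 107  71  72  72  93 116 104  92 137 195 148 122 114 133 155 173 187 201 211 221 225 228 226 220 214 206 187 196 227 232 232 232 231 229 230 230 231]
 [122 128 100  74 164 222 226 226 228 232 196 142 125 116 132 156 174 190 202 212 220 225 229 228 221 216 207 189 188 227 231 230 230 228 227 229 230 229]]
[[ 82 100  96  92 100  39  57  98 167 160 161  77 148 132  55  91 115 132 207 221 230 233 237 239 240 242 240 239 235 217 242 244 242 240 241 242 241 241]]
```

The chock has moved about 40 mm, leaving roughly 20 mm. Even a small pipe motion shows up in the brightness at its edges, so I'll use that to detect contact while pushing in small steps.

```bash
cat > chk.py <<'E'
from h import *
import pickle
np.set_printoptions(precision=4,suppress=True,linewidth=200)
ys=[-.1,-.08,.045,.05,.055]
ref=pipe_edges(pickle.load(open("c0.pkl","rb"))["top"],ys,.025,.1)[1]
ref2=pipe_edges(pickle.load(open("c1.pkl","rb"))["top"],ys,.025,.1)[1]
c=snap("top"); o=pipe_edges(c,ys,.025,.1)[1]
def shift(a,b):
    d=b-a-np.median(b-a,axis=1,keepdims=True); g=np.gradient(a,axis=1); return -(d*g).sum(1)/(g*g).sum(1)
F=[]
for i in range(1): s=arm.sense()
print("t",s["t"],"pos",s["tool_pos"],"F",s["force"],"pipe shift mm c0,c1:",shift(ref,o),shift(ref2,o))
E
python3 chk.py
python3 -m handwheel '[[0.5,-0.02,0.04,0,1],[1,-0.05,0.09,0,1],[1.4,-0.07,0.12,0,1],[1.4,-0.07,0.12,0,1],[1.4,-0.07,0.12,0,1]]'; python3 chk.py
python3 -m handwheel '[[0.1,0,0.01,0,1],[0.2,-0.01,0.02,0,1],[0.2,-0.01,0.02,0,1]]'; python3 chk.py
```

```text
t 3.35 pos [0.5457 0.2877 0.0362] F [ 0.4955 -0.3874  0.1369] pipe shift mm c0,c1: [ 0.0012  0.0306  0.065   0.0427 -0.0258] [-0.0151 -0.004   0.0205  0.05   -0.0155]
t: 3.85
tool_pos: [0.5606, 0.2868, 0.0376]
tool_rot: [3.141, 0.001, 3.089]
force: [0.2, -0.3, -0.3]
width: 0.0
t 3.9 pos [0.5604 0.287  0.0376] F [-0.0078 -0.3162  0.5592] pipe shift mm c0,c1: [0.0078 0.0099 0.0541 0.0197 0.0027] [-0.0093 -0.0293  0.0027  0.0335 -0.001 ]
t: 4.2
tool_pos: [0.5615, 0.287, 0.0376]
tool_rot: [-3.141, -0.001, 3.09]
force: [-1.1, 0.7, 0.4]
width: -0.0001
t 4.25 pos [0.5615 0.287  0.0376] F [-0.5751 -0.2356  0.178 ] pipe shift mm c0,c1: [-0.0265 -0.0076  0.0666  0.0074 -0.0014] [-0.0403 -0.0394  0.0149  0.016   0.0082]
```

```bash
for i in 1; do
python3 -m handwheel '[[0.1,0,0.01,0,1],[0.2,-0.01,0.02,0,1],[0.2,-0.01,0.02,0,1]]' >/dev/null; python3 chk.py
python3 -m handwheel '[[0.1,0,0.01,0,1],[0.15,-0.01,0.01,0,1],[0.15,-0.01,0.01,0,1]]'>/dev/null; python3 chk.py
python3 -m handwheel '[[0.1,0,0.01,0,1],[0.1,0,0.01,0,1]]'>/dev/null; python3 chk.py
done
```

```text
t 4.6 pos [0.5641 0.2868 0.0379] F [-0.7004  0.8223  0.8281] pipe shift mm c0,c1: [ 0.005   0.0098  0.0263 -0.0332 -0.0224] [-0.012  -0.0305 -0.0244 -0.0092 -0.0091]
t 4.95 pos [0.5648 0.2867 0.0378] F [-3.2508 -0.064   2.1449] pipe shift mm c0,c1: [-0.0186  0.0314  0.0415  0.0395 -0.0021] [-0.0342 -0.0088 -0.0029  0.0579 -0.002 ]
t 5.2 pos [0.5659 0.2866 0.0379] F [-4.4664 -0.1457  2.5631] pipe shift mm c0,c1: [0.6847 0.8641 1.1742 0.9593 0.8573] [0.6826 0.8329 1.1081 0.9542 0.8599]
```

Contact registered at about -3 N. The last step nudged the pipe by under 1 mm, so I'm backing off and rechecking.

```bash
python3 -m handwheel '[[-0.3,0.01,0,0,1],[-1,0.05,-0.05,0,1],[-3,0.15,0,0,1],[-4,0.2,1,0,1],[-4,0.2,4,0,1],[-4,0.2,8,0,1],[-4,0.2,12,0,1],[-4,0.2,16,0,-1],[-4,0.2,17,0,-1]]'; python3 chk.py
```

```text
t: 6.1
tool_pos: [0.5304, 0.2905, 0.2153]
tool_rot: [3.134, 0.011, 3.089]
force: [0.7, 0.1, -0.5]
width: 0.0281
t 6.15 pos [0.5301 0.2904 0.2147] F [0.7807 0.6154 1.2403] pipe shift mm c0,c1: [0.7864 0.9115 1.0563 0.8312 0.8017] [0.774  0.8818 1.0094 0.8134 0.8064]
```

```bash
python3 -m handwheel '[[0,-4,1,-0.15,-1],[2,-8,1,-0.3,-1],[2.9,-11.9,1,-0.45,-1],[2.9,-11.9,1,-1.32,-1],[2.9,-11.9,1,-1.32,-1],[2.9,-11.9,1,-1.32,-1],[2.9,-11.9,1,-1.32,-1],[2.9,-11.9,1,-1.32,-1],[2.9,-11.9,1,-1.32,-1],[2.9,-11.9,1,-1.32,-1]]'; python3 chk.py
python3 - <<'E'
from h import *
import pickle
C={n:snap(n) for n in("wrist","side")}; pickle.dump(C,open("c2.pkl","wb")); s=arm.sense(); print(s["t"],s["tool_pos"],s["tool_rot"])
def cr(n,x,y,w,h,k): return cv2.resize(cv2.cvtColor(C[n]["im"][y:y+h,x:x+w],cv2.COLOR_RGB2BGR),None,fx=k,fy=k,interpolation=cv2.INTER_CUBIC)
a=np.zeros((600,800,3),np.uint8); a[:384,:512]=cr("wrist",0,0,512,384,1); a[390:590,:400]=cr("side",225,130,100,50,4); a[:380,520:800]=cr("side",240,140,70,95,4)
cv2.imwrite("pics/p2.png",a)
E
```

```text
t: 7.15
tool_pos: [0.5547, 0.1694, 0.2167]
tool_rot: [-3.14, 0.001, 1.77]
force: [-1.0, 0.6, -0.8]
width: 0.0854
t 7.2 pos [0.5548 0.1695 0.217 ] F [-0.0907  0.0188  0.2747] pipe shift mm c0,c1: [ 0.8477  0.9631 -3.16   -1.3943 -1.4187] [ 0.8336  0.9353 -3.1201 -1.3708 -1.468 ]
7.3 [0.55503832 0.1695953  0.21737751] [-3.14065117e+00  3.94356076e-04  1.77215528e+00]
```

View pics/p2.png

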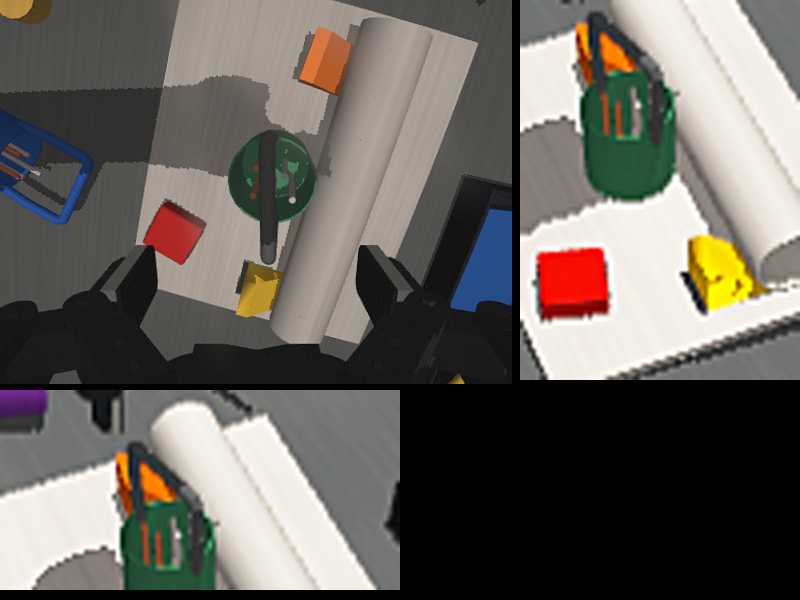

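The wrist view shows the chock at (325,60) against the pipe. The bar runs (267,133)-(269,260), nearly perpendicular to the jaws.

Run:
```python
from h import *
import pickle
C=pickle.load(open("c2.pkl","rb")); c=C["wrist"]
np.set_printoptions(precision=4,suppress=True)
a=onz(c,[(267,133),(269,262)],.161); print(a,a.mean(0),np.linalg.norm(a[0]-a[1])); e=a[0]-a[1]; print("bar yaw",np.arctan2(-e[0],e[1]))
# pixel midline of dark bar
g=cv2.cvtColor(c["im"],cv2.COLOR_RGB2HSV)
for y in(160,180,200,220,240):
    r=np.where((g[y,255:285,2]<85)&(g[y,255:285,1]<70))[0]+255; print(y,r.min() if len(r) else 0,r.max() if len(r) else 0,len(r))
s1=lambda x,y:(225+x/4-.4,130+(y-390)/4-.4)
print(tri(c,[(267,138)],C["side"],[s1(135,447)]),tri(c,[(269,256)],C["side"],[s1(197,500)]))
```

```text
[[0.5508 0.2181 0.161 ]
 [0.5693 0.1374 0.161 ]] [0.56   0.1778 0.161 ] 0.08279207893046002
bar yaw 0.22548244161529846
160 256 284 21
180 255 276 19
200 259 275 17
220 259 277 19
240 260 276 17
(array([0.553 , 0.2144, 0.1576]), np.float64(0.002998089443184591)) (array([0.5697, 0.1415, 0.1618]), np.float64(0.0029991617217076556))
```

```bash
python3 -m handwheel '[[0.6,0.6,-1,0.02,-1],[0.6,0.6,-3.5,0.02,-1],[0.6,0.6,-3.5,0.02,-1],[0.6,0.6,-3.5,0.02,-1]]'
python3 - <<'E'
from h import *
import pickle
np.set_printoptions(precision=4,suppress=True)
c=snap("wrist"); pickle.dump(c,open("w3.pkl","wb")); save(c,"w3.png"); s=arm.sense(); print(s["tool_pos"],s["tool_rot"])
g=cv2.cvtColor(c["im"],cv2.COLOR_RGB2HSV)
yaw=s["tool_rot"][2]
for y in range(140,330,20):
    m=(g[y,215:300,2]<85)&(g[y,215:300,1]<80); r=np.where(m)[0]+215
    if len(r):
        p=onz(c,[(r.min(),y),(r.max(),y)],.161); d=p-s["tool_pos"]; print(y,r.min(),r.max(),len(r), "tool-y offs",d[:,0]*np.sin(yaw)-d[:,1]*np.cos(yaw),"tool-x",d[0,0]*np.cos(yaw)+d[0,1]*np.sin(yaw))
E
```

```text
t: 7.7
tool_pos: [0.5609, 0.1756, 0.1821]
tool_rot: [-3.139, 0.001, 1.791]
force: [0.1, -0.1, 0.9]
width: 0.0854
[0.5617 0.1757 0.1831] [-3.1415  0.0003  1.7904]
140 258 278 14 tool-y offs [-0.0004  0.0092] tool-x 0.049060706530818704
160 231 299 28 tool-y offs [-0.0135  0.0197] tool-x 0.039316943797112994
180 217 281 34 tool-y offs [-0.0207  0.0111] tool-x 0.029262249304259594
200 215 289 46 tool-y offs [-0.022   0.0153] tool-x 0.018866463827035128
220 221 291 38 tool-y offs [-0.0193  0.0166] tool-x 0.008110590933090252
240 246 298 28 tool-y offs [-0.0066  0.0206] tool-x -0.0030215313372911642
260 246 291 25 tool-y offs [-0.0067  0.0173] tool-x -0.014612145456634308
280 247 284 22 tool-y offs [-0.0062  0.0139] tool-x -0.026686566811890935
300 229 277 18 tool-y offs [-0.0163  0.0103] tool-x -0.039336077842263305
320 268 270 3 tool-y offs [0.0055 0.0066] tool-x -0.052488405938906704
```

View pics/w3.png

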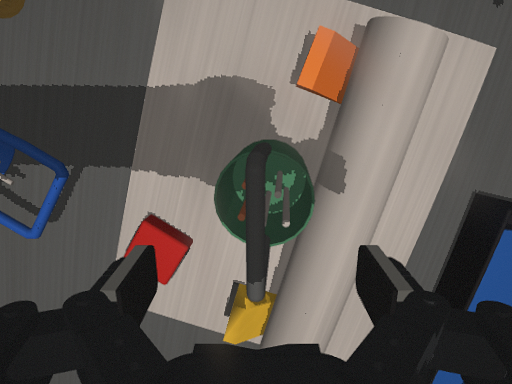

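The bar is centred between the jaws (column ~257, midway between the pads at 155 and 358). It spans rows 143-298, so its middle is about 5 mm further along +y. Descending and gripping.

```bash
python3 -m handwheel '[[-0.1,0.4,-1.5,-0.01,-1],[-0.1,0.4,-3,-0.01,-1],[-0.1,0.4,-4.1,-0.01,-1],[-0.1,0.4,-4.1,-0.01,-1],[-0.1,0.4,-4.1,-0.01,-0.3],[-0.1,0.4,-4.1,-0.01,0.3],[-0.1,0.4,-4.1,-0.01,1],[-0.1,0.4,-4.1,-0.01,1],[-0.1,0.4,-4.1,-0.01,1],[-0.1,0.4,-4.1,-0.01,1]]' 50
python3 -m handwheel '[[0,0,0,0,1],[0,0,0,0,1]]'; python3 chk.py
```

```text
t: 8.75
tool_pos: [0.5603, 0.1799, 0.1424]
tool_rot: [-3.141, -0.0, 1.78]
force: [-0.8, 0.7, 2.2]
width: 0.0082
t: 8.95
tool_pos: [0.5603, 0.1799, 0.1424]
tool_rot: [-3.141, -0.0, 1.78]
force: [-2.0, -0.8, 3.4]
width: 0.0081
t 9.0 pos [0.5603 0.1799 0.1424] F [-1.7458  0.1641  3.1144] pipe shift mm c0,c1: [ 0.839   0.8792 -3.3105 -1.3569 -1.4294] [ 0.8293  0.8567 -3.324  -1.3124 -1.4974]
```

```bash
python3 -m handwheel '[[-0.1,0,0.5,0,1],[-0.2,0,1,0,1],[-0.4,0,2,0,1],[-0.6,0,3.5,0,1],[-0.6,0,3.5,0,1],[-0.6,0,3.5,0,1]]'; python3 chk.py
python3 - <<'E'
from h import *
import pickle
C={n:snap(n) for n in("wrist","side","top")}; pickle.dump(C,open("c4.pkl","wb"))
def cr(n,x,y,w,h,k): return cv2.resize(cv2.cvtColor(C[n]["im"][y:y+h,x:x+w],cv2.COLOR_RGB2BGR),None,fx=k,fy=k,interpolation=cv2.INTER_CUBIC)
a=np.zeros((600,800,3),np.uint8); a[:384,:512]=cr("wrist",0,0,512,384,1); a[:400,515:795]=cr("side",225,100,70,100,4)
cv2.imwrite("pics/p4.png",a)
E
```

```text
t: 9.6
tool_pos: [0.5552, 0.18, 0.1782]
tool_rot: [3.139, -0.001, 1.78]
force: [-1.2, 0.6, -3.2]
width: 0.0082
t 9.65 pos [0.5545 0.1798 0.1775] F [-0.8972  0.2848 -3.7241] pipe shift mm c0,c1: [ 0.8529  0.9667 -3.3756 -1.4798 -1.4253] [ 0.834   0.9397 -3.3884 -1.4331 -1.4873]
```

View pics/p4.png

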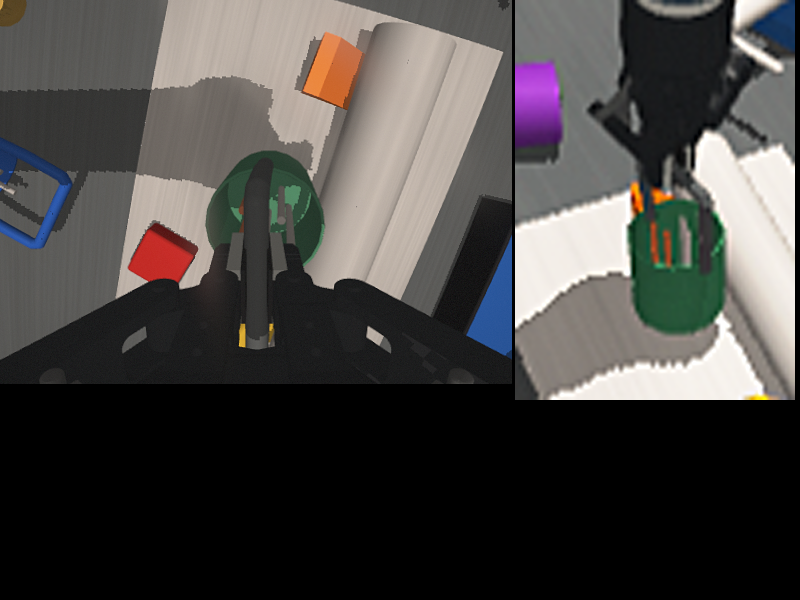

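Pail is off the plate and hanging straight, with force -3.5 N. The bar runs from (258,160) to (258,348) in the wrist view, so I can get its offset in the grip.

Run:
```python
from h import *
import pickle
np.set_printoptions(precision=4,suppress=True)
C=pickle.load(open("c4.pkl","rb")); c=C["wrist"]
for z in(.194,.198):
    p=onz(c,[(258,159),(258,349)],z); d=p-np.array([.5548,.18,.1777]); y=1.78
    print(z,"tool-x",d[:,0]*np.cos(y)+d[:,1]*np.sin(y),"tool-y",d[:,0]*np.sin(y)-d[:,1]*np.cos(y))
# pail rim centre check: green extents in wrist, at z=bar-.060
g=cv2.inRange(cv2.cvtColor(c["im"],cv2.COLOR_RGB2HSV),(50,60,20),(95,255,255)); k,l,st,ce=cv2.connectedComponentsWithStats(g); i=1+np.argmax(st[1:,4]); print(st[i])
x,yy,w,h,_=st[i]; p=onz(c,[(x,yy+60),(x+w,yy+60),(x+w/2,yy)],.136); d=p-np.array([.5548,.18,.1777]); y=1.78
print("rim tool-x",d[:,0]*np.cos(y)+d[:,1]*np.sin(y),"tool-y",d[:,0]*np.sin(y)-d[:,1]*np.cos(y))
```

```text
0.194 tool-x [ 0.0466 -0.04  ] tool-y [0.     0.0001]
0.198 tool-x [ 0.0473 -0.0365] tool-y [-0.      0.0001]
[ 213  151  112  116 5286]
rim tool-x [0.0057 0.0056 0.0402] tool-y [-0.0254  0.0389  0.0064]
```

```bash
python3 -m handwheel '[[0,0,2,0,1],[-1,-1,4,0.02,1],[-2,-4,4,0.05,1],[-3,-8,4,0.05,1],[-4,-12,4,0.05,1],[-5,-16,4,0.05,1],[-6,-20,4,0.05,1],[-7,-24,4,0.05,1],[-8,-28,4,0.05,1],[-9,-32,4,0.05,1]]'
python3 -m handwheel '[[-0.8,-4,0,0,1],[-1.6,-8,0,0,1],[-2.2,-12,0,0,1],[-2.7,-15,0,0,1],[-2.8,-16.5,0,0,1],[-2.8,-17.3,0,0,1],[-2.8,-17.3,0,0,1],[-2.8,-17.3,0,0,1]]'; python3 chk.py
python3 - <<'E'
from h import *
import pickle
C={n:snap(n) for n in("wrist","side","top")}; pickle.dump(C,open("c5.pkl","wb"))
def cr(n,x,y,w,h,k): return cv2.resize(cv2.cvtColor(C[n]["im"][y:y+h,x:x+w],cv2.COLOR_RGB2BGR),None,fx=k,fy=k,interpolation=cv2.INTER_CUBIC)
a=np.zeros((600,800,3),np.uint8); a[:384,:512]=cr("wrist",0,0,512,384,1); a[:400,515:795]=cr("side",290,220,70,100,4); a[390:598,:500]=cr("side",250,230,125,52,4); a[405:595,520:800]=cr("top",310,130,70,47,4)[:190] if 0 else np.pad(cr("top",310,130,70,47,4),((0,2),(0,0),(0,0)))
cv2.imwrite("pics/p5.png",a); s=arm.sense(); print(s["tool_pos"],s["tool_rot"],s["width"])
E
```

```text
t: 10.8
tool_pos: [0.4635, -0.1419, 0.2169]
tool_rot: [3.142, -0.0, 1.83]
force: [0.9, -0.7, -4.1]
width: 0.008
t: 11.6
tool_pos: [0.4368, -0.3118, 0.2166]
tool_rot: [-3.141, -0.002, 1.831]
force: [-0.1, 0.8, -3.2]
width: 0.008
t 11.65 pos [ 0.437  -0.3115  0.2167] F [ 0.1133  1.136  -4.0849] pipe shift mm c0,c1: [0.7617 0.8722 0.9138 0.8099 0.7205] [0.767  0.844  0.8279 0.7664 0.6961]
[ 0.43698015 -0.31182865  0.21689756] [ 3.14140017e+00 -9.30160717e-04  1.83224107e+00] 0.007828408497420466
```

View pics/p5.png

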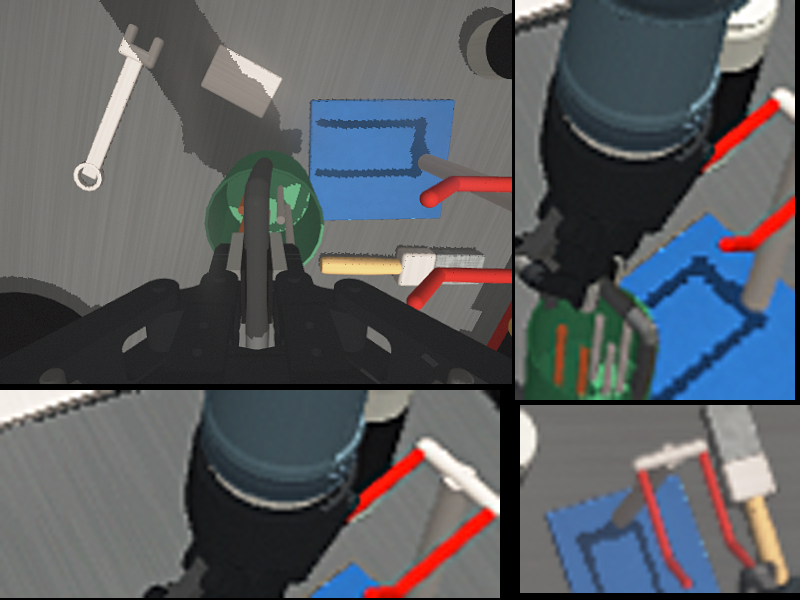

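Both prongs show in the wrist view. The upper one runs tip (428,200), bend (455,184), then (505,184). The lower one runs tip (413,303), bend (437,275), then (505,275). I'll compute the lateral alignment in the tool frame.

Run:
```python
from h import *
import pickle
np.set_printoptions(precision=4,suppress=True)
c=pickle.load(open("c5.pkl","rb"))["wrist"]; im=c["im"].astype(int)
tp=np.array([.4369,-.3117,.2167]); y=1.831
def tl(uv,z):
    d=onz(c,uv,z)-tp; return np.c_[d[:,0]*np.cos(y)+d[:,1]*np.sin(y),d[:,0]*np.sin(y)-d[:,1]*np.cos(y)]
red=(im[...,0]>120)&(im[...,1]<70)&(im[...,2]<70)
for u in(460,475,490,505):
    r=np.where(red[150:320,u])[0]+150; a=r[r<230]; b=r[(r>250)]; 
    ea=(a.min()+a.max())/2; eb=(b.min()+b.max())/2
    za=.196+.0001*(u-455)
    A=tl([(u,ea)],za)[0];B=tl([(u,eb)],za)[0]; print(u,ea,eb,A,B,"mid x",(A[0]+B[0])/2,"sep",A[0]-B[0])
print("tips",tl([(425,203),(410,305)],.220)); print("bends",tl([(455,184),(437,275)],.196))
print("bar ends",tl([(258,157),(258,349)],.235))
```

```text
460 183.0 275.0 [0.0282 0.1031] [-0.0242  0.1125] mid x 0.0020064030489975286 sep 0.05247647304776363
475 184.0 275.5 [0.0281 0.1102] [-0.0239  0.1203] mid x 0.0021184345626572895 sep 0.052026779035371645
490 184.0 276.0 [0.0285 0.1173] [-0.0236  0.1281] mid x 0.002484465830942084 sep 0.052119145631814655
505 184.0 276.0 [0.029  0.1243] [-0.023   0.1358] mid x 0.0029968567232468643 sep 0.0519214137558197
tips [[ 0.0252  0.0736]
 [-0.0264  0.074 ]]
bends [[ 0.0276  0.1008]
 [-0.0242  0.0994]]
bar ends [[ 0.0479  0.0004]
 [-0.0382  0.0006]]
```

The wrist view agrees with the earlier estimates: separation 52 mm, seat 99.8 mm ahead. I'll shift about 3 mm laterally, then advance over the tips.

```bash
python3 -m handwheel '[[0.1,-0.3,0,0,1],[1.5,0.1,0,0,1],[3,0.5,0,0,1],[4.5,0.9,0,0,1],[6,1.3,0,0,1],[7,1.6,0,0,1],[8,1.85,0,0,1],[9,2.1,0,0,1],[9.7,2.3,0,0,1],[9.7,2.3,0,0,1]]'
python3 -m handwheel '[[0,0,0,0,1],[0,0,0,0,1]]'
python3 - <<'E'
from h import *
import pickle
C={n:snap(n) for n in("wrist","side","top")}; pickle.dump(C,open("c6.pkl","wb"))
def cr(n,x,y,w,h,k): return cv2.resize(cv2.cvtColor(C[n]["im"][y:y+h,x:x+w],cv2.COLOR_RGB2BGR),None,fx=k,fy=k,interpolation=cv2.INTER_CUBIC)
a=np.zeros((600,800,3),np.uint8); a[:384,:512]=cr("wrist",0,0,512,384,1); a[:400,515:795]=cr("side",310,225,70,100,4); a[400:600,:280]=cr("top",310,130,70,50,4)
cv2.imwrite("pics/p6.png",a); s=arm.sense(); print(s["tool_pos"],s["tool_rot"],s["width"],s["force"])
E
```

```text
t: 12.8
tool_pos: [0.5328, -0.2841, 0.2136]
tool_rot: [-3.136, -0.011, 1.833]
force: [-1.7, 6.0, -7.7]
width: 0.0081
t: 13.0
tool_pos: [0.5332, -0.2839, 0.214]
tool_rot: [-3.138, -0.011, 1.833]
force: [-1.9, 6.7, -6.7]
width: 0.0081
[ 0.53320143 -0.2838769   0.21395414] [-3.13793872 -0.01100655  1.8333357 ] 0.00803266349689204 [-0.66487516  6.52150884 -7.47371326]
```

View pics/p6.png

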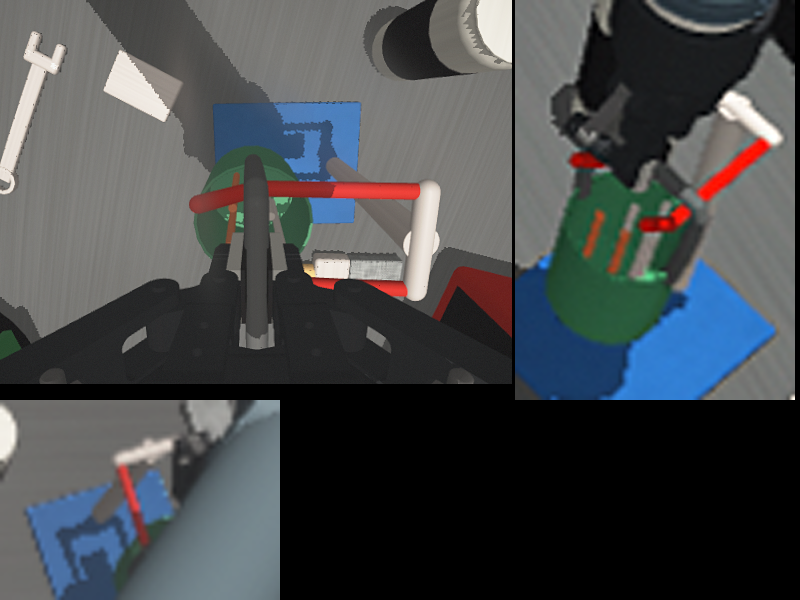

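The force reads +6.5 N in y and -4 N extra in z, with the TCP displaced about 5 mm, so something is touching sideways. In the wrist view the upper prong crosses the bar at (255,190). I'll compute the lateral margins before going on.

Run:
```python
from h import *
import pickle
np.set_printoptions(precision=4,suppress=True)
c=pickle.load(open("c6.pkl","rb"))["wrist"]; im=c["im"].astype(int)
s=arm.sense(); tp=s["tool_pos"]; y=s["tool_rot"][2]
def tl(uv,z):
    d=onz(c,uv,z)-tp; return np.c_[d[:,0]*np.cos(y)+d[:,1]*np.sin(y),d[:,0]*np.sin(y)-d[:,1]*np.cos(y)]
red=(im[...,0]>110)&(im[...,1]<80)&(im[...,2]<80)
for u in(200,215,230,285,330,370,400):
    r=np.where(red[165:215,u])[0]+165; b=np.where(red[265:310,u])[0]+265
    print(u,(r.min(),r.max(),tl([(u,(r.min()+r.max())/2)],.197)[0]) if len(r) else "", (b.min(),b.max(),tl([(u,(b.min()+b.max())/2)],.2)[0]) if len(b) else "")
print("bar ends",tl([(253,156),(257,347)],.232))
print("tipL",tl([(192,205)],.220)); print(s["torque"])
w=cv2.resize(cv2.cvtColor(c["im"][140:360,180:330],cv2.COLOR_RGB2BGR),None,fx=2.6,fy=2.6,interpolation=cv2.INTER_CUBIC)
S=pickle.load(open("c6.pkl","rb"))["side"]["im"]; w2=cv2.resize(cv2.cvtColor(S[255:325,315:370],cv2.COLOR_RGB2BGR),None,fx=7,fy=7,interpolation=cv2.INTER_CUBIC)
a=np.zeros((580,790,3),np.uint8); a[:w.shape[0],:w.shape[1]]=w; a[:w2.shape[0],395:395+w2.shape[1]]=w2; cv2.imwrite("pics/p7.png",a)
```

```text
200 (np.int64(195), np.int64(212), array([ 0.0184, -0.0281])) 
215 (np.int64(191), np.int64(208), array([ 0.0205, -0.0206])) 
230 (np.int64(188), np.int64(214), array([ 0.0197, -0.0133])) 
285 (np.int64(181), np.int64(196), array([0.0261, 0.0137])) 
330 (np.int64(182), np.int64(197), array([0.0256, 0.0357])) (np.int64(278), np.int64(288), array([-0.0241,  0.0381]))
370 (np.int64(182), np.int64(198), array([0.0253, 0.0555])) (np.int64(280), np.int64(284), array([-0.0237,  0.0592]))
400 (np.int64(183), np.int64(198), array([0.0251, 0.0706])) (np.int64(282), np.int64(295), array([-0.0279,  0.0758]))
bar ends [[ 0.0478 -0.0014]
 [-0.0373  0.0001]]
tipL [[ 0.0249 -0.0275]]
[1.4451 0.2937 0.0138]
```

View pics/p7.png

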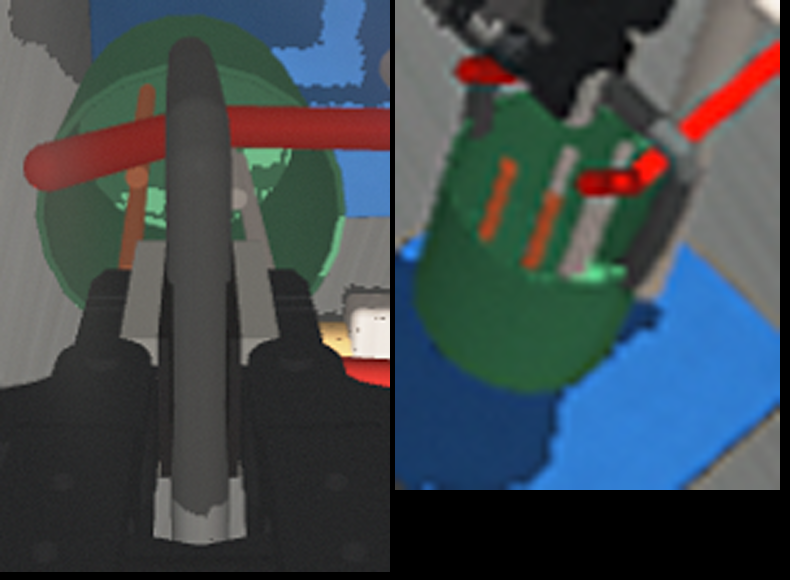

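Relative to the prong midline the bar sits about +5 mm in y: it was commanded centred, but something pushes it +y and down. That fits the prong touching a rod stub. Past the tips, lowering should clear it, so I'll lower in small steps and watch the force.

```bash
python3 -m handwheel '[[0,0,-0.2,0,1],[0,0,-0.4,0,1],[0,0,-0.4,0,1]]'; python3 -m handwheel '[[0,0,-0.3,0,1],[0,0,-0.3,0,1]]'; python3 -c "
from h import *
s=arm.sense();print(s['tool_pos'],s['tool_rot'],s['force'],s['torque'])"
```

```text
t: 13.45
tool_pos: [0.5338, -0.2844, 0.2115]
tool_rot: [-3.14, -0.01, 1.833]
force: [-1.1, 6.7, -1.9]
width: 0.0079
t: 13.65
tool_pos: [0.5341, -0.2845, 0.2086]
tool_rot: [-3.14, -0.01, 1.833]
force: [-1.6, 6.5, -1.2]
width: 0.0081
[ 0.53411322 -0.28454809  0.20864585] [-3.14022034 -0.00967715  1.83316923] [-1.59390324  6.51173823 -1.19086873] [1.53360659 0.35955904 0.01218352]
```

```bash
python3 -m handwheel '[[-0.05,0.2,0,0,1],[-0.1,0.4,0,0,1],[-0.1,0.4,0,0,1]]'; python3 -m handwheel '[[-0.03,0.1,0,0,1],[-0.03,0.1,0,0,1]]';python3 -m handwheel '[[-0.03,0.1,0,0,1],[-0.03,0.1,0,0,1]]'; python3 -m handwheel '[[-0.03,0.1,0,0,1],[-0.03,0.1,0,0,1]]'
```

```text
t: 13.95
tool_pos: [0.5333, -0.284, 0.2094]
tool_rot: [3.141, -0.003, 1.832]
force: [-0.4, 4.8, -5.0]
width: 0.0079
t: 14.15
tool_pos: [0.5325, -0.2842, 0.2097]
tool_rot: [3.141, -0.001, 1.83]
force: [1.3, 5.2, -4.1]
width: 0.0083
t: 14.35
tool_pos: [0.5318, -0.2843, 0.21]
tool_rot: [3.142, -0.0, 1.83]
force: [0.8, 3.7, -4.5]
width: 0.0083
t: 14.55
tool_pos: [0.5313, -0.2842, 0.2103]
tool_rot: [-3.141, 0.001, 1.829]
force: [-0.2, 2.9, -4.5]
width: 0.0081
```

```bash
python3 -m handwheel '[[-0.03,0.1,0,0,1],[-0.03,0.1,0,0,1]]'; python3 -m handwheel '[[-0.03,0.1,0,0,1],[-0.03,0.1,0,0,1]]';python3 -m handwheel '[[-0.03,0.1,0,0,1],[-0.03,0.1,0,0,1]]'; python3 -c "
from h import *
s=arm.sense();print(s['tool_pos'],s['tool_rot'],s['force'],s['torque'])"
```

```text
t: 14.75
tool_pos: [0.531, -0.2839, 0.2106]
tool_rot: [-3.142, 0.002, 1.829]
force: [0.2, 1.4, -4.2]
width: 0.0082
t: 14.95
tool_pos: [0.5307, -0.2823, 0.2104]
tool_rot: [-3.142, 0.001, 1.829]
force: [-0.8, -0.8, -4.0]
width: 0.0079
t: 15.15
tool_pos: [0.5306, -0.2804, 0.2101]
tool_rot: [-3.142, 0.0, 1.83]
force: [0.4, -0.2, -4.6]
width: 0.0077
[ 0.53058325 -0.28041669  0.2101308 ] [-3.14153840e+00  1.89512121e-04  1.82978081e+00] [ 0.3563801  -0.16739559 -4.63647438] [ 0.06739733 -0.03400817 -0.00344546]
```

Free now: lateral force 0, z = pail weight. I'll probe the other side to find the middle of the play.

```bash
python3 -m handwheel '[[-0.04,0.15,0,0,1],[-0.04,0.15,0,0,1]]'; python3 -m handwheel '[[-0.04,0.15,0,0,1],[-0.04,0.15,0,0,1]]';python3 -m handwheel '[[-0.04,0.15,0,0,1],[-0.04,0.15,0,0,1]]'
```

```text
t: 15.35
tool_pos: [0.5302, -0.2785, 0.21]
tool_rot: [-3.142, -0.0, 1.83]
force: [-0.3, 0.8, -3.7]
width: 0.0085
t: 15.55
tool_pos: [0.5299, -0.2776, 0.2102]
tool_rot: [3.141, 0.001, 1.83]
force: [0.5, -0.9, -4.8]
width: 0.0085
t: 15.75
tool_pos: [0.5297, -0.2773, 0.2103]
tool_rot: [3.141, 0.003, 1.829]
force: [1.9, -4.2, -4.8]
width: 0.0082
```

Run:
```python
from h import *
import pickle
np.set_printoptions(precision=4,suppress=True)
c=snap("wrist"); im=c["im"].astype(int); C={"wrist":c,"side":snap("side")}; pickle.dump(C,open("c8.pkl","wb"))
s=arm.sense(); print(s["force"]); tp=s["tool_pos"]; y=s["tool_rot"][2]
def tl(uv,z):
    d=onz(c,uv,z)-tp; return np.c_[d[:,0]*np.cos(y)+d[:,1]*np.sin(y),d[:,0]*np.sin(y)-d[:,1]*np.cos(y)]
red=(im[...,0]>110)&(im[...,1]<80)&(im[...,2]<80)
for u in(200,215,230,285,330,370,400):
    r=np.where(red[165:235,u])[0]+165; b=np.where(red[265:330,u])[0]+265
    print(u,(r.min(),r.max(),tl([(u,(r.min()+r.max())/2)],.197)[0]) if len(r) else "", (b.min(),b.max(),tl([(u,(b.min()+b.max())/2)],.2)[0]) if len(b) else "")
```

```text
[ 2.272  -4.8972 -5.8993]
200 (np.int64(215), np.int64(232), array([ 0.0091, -0.0279])) 
215 (np.int64(211), np.int64(228), array([ 0.0112, -0.0205])) 
230 (np.int64(206), np.int64(234), array([ 0.0109, -0.0132])) 
285 (np.int64(197), np.int64(212), array([0.0189, 0.0135])) 
330 (np.int64(198), np.int64(213), array([0.0184, 0.0353])) 
370 (np.int64(198), np.int64(214), array([0.018, 0.055])) 
400 (np.int64(199), np.int64(215), array([0.0175, 0.0699])) (np.int64(296), np.int64(300), array([-0.032 ,  0.0751]))
```

The play in y runs from -0.2838 to -0.2776, about 6.4 mm, against 8 mm expected between handle legs and prongs. That puts the middle at y ≈ -0.2806. The earlier wrist estimate was off because the palm hid the bar's near end. Centring and lowering.

```bash
python3 -m handwheel '[[0.05,-0.2,0,0,1],[0.12,-0.45,0,0,1],[0.12,-0.45,0,0,1],[0.12,-0.45,-0.5,0,1],[0.12,-0.45,-1,0,1],[0.12,-0.45,-1.5,0,1],[0.12,-0.45,-1.5,0,1]]'; python3 -m handwheel '[[0,0,-0.3,0,1],[0,0,-0.5,0,1],[0,0,-0.5,0,1]]';python3 -m handwheel '[[0,0,-0.2,0,1],[0,0,-0.3,0,1],[0,0,-0.3,0,1]]'
```

```text
t: 16.55
tool_pos: [0.5301, -0.2796, 0.1938]
tool_rot: [-3.14, -0.001, 1.83]
force: [0.6, 0.9, -3.5]
width: 0.008
t: 16.85
tool_pos: [0.5323, -0.2805, 0.1909]
tool_rot: [3.139, 0.002, 1.831]
force: [3.2, 0.2, -2.4]
width: 0.0081
t: 17.15
tool_pos: [0.5336, -0.2807, 0.1892]
tool_rot: [3.136, 0.003, 1.831]
force: [4.0, 1.0, 4.2]
width: 0.0078
```

The bar is on the inner slope of the tips (force +x, +z), so it needs to go a few mm further along hook +x.

```bash
python3 -m handwheel '[[0.3,0.08,0,0,1],[0.5,0.13,0,0,1],[0.5,0.13,0,0,1]]'; python3 -m handwheel '[[0.1,0.03,-0.15,0,1],[0.2,0.05,-0.3,0,1],[0.2,0.05,-0.3,0,1]]'
```

```text
t: 17.45
tool_pos: [0.5358, -0.2793, 0.1869]
tool_rot: [-3.141, 0.001, 1.83]
force: [3.2, -0.8, 2.0]
width: 0.0082
t: 17.75
tool_pos: [0.5362, -0.2794, 0.1863]
tool_rot: [-3.139, -0.002, 1.829]
force: [-3.5, 2.8, 14.8]
width: 0.0081
```

Seated: vertical load at TCP z 0.186, and x force has changed sign at the valley. Relieving, then opening.

```bash
python3 -m handwheel '[[-0.05,0,0.15,0,1],[-0.1,0,0.25,0,1],[-0.1,0,0.25,0,1]]'; python3 -m handwheel '[[0,0,0,0,0.6],[0,0,0,0,0.4],[0,0,0,0,0.2],[0,0,0,0,0.2],[0,0,0,0,-0.2],[0,0,0,0,-0.2],[0,0,0,0,-0.2]]'
python3 - <<'E'
from h import *
import pickle
C={n:snap(n) for n in("wrist","side")}; pickle.dump(C,open("c9.pkl","wb"))
for n,f in(("side","c8.pkl"),):
    A=pickle.load(open(f,"rb"))[n]["im"]; 
g=lambda im:cv2.inRange(cv2.cvtColor(im,cv2.COLOR_RGB2HSV),(50,80,25),(90,255,255))
for im in(A,C["side"]["im"]):
    k,l,st,ce=cv2.connectedComponentsWithStats(g(im)); i=1+np.argmax(st[1:,4]); print(st[i],ce[i])
E
```

```text
t: 18.05
tool_pos: [0.5362, -0.2793, 0.1867]
tool_rot: [-3.141, 0.001, 1.829]
force: [0.8, -2.1, 4.4]
width: 0.0081
t: 18.75
tool_pos: [0.5366, -0.2785, 0.1865]
tool_rot: [-3.142, -0.0, 1.83]
force: [-0.2, -0.0, 2.0]
width: 0.0513
[317 267  34  43 838] [331.31622912 290.12052506]
[318 272  34  42 763] [332.97247706 295.39580603]
```

```bash
python3 -m handwheel '[[0,0,1,0,-0.2],[0,0,2.5,0,-0.2],[0,0,5,0,-0.2],[0,0,9,0,-0.2],[0,0,13,0,-0.2],[-4,1,15,0,-0.2],[-8,4,15,0,-0.2],[-10,8,15,0,-0.2],[-10,13,15,0,-0.2],[-10,18,15,0,-0.2]]'; python3 -m handwheel '[[0,5,0,0,-0.2],[0,8,0,0,-0.2],[0,8,0,0,-0.2],[0,8,0,0,-0.2],[0,8,0,0,-0.2],[0,8,0,0,-0.2],[0,8,0,0,-0.2]]'; python3 chk.py
python3 - <<'E'
from h import *
import pickle
C={n:snap(n) for n in("top","side")}; pickle.dump(C,open("c10.pkl","wb"))
def cr(n,x,y,w,h,k): return cv2.resize(cv2.cvtColor(C[n]["im"][y:y+h,x:x+w],cv2.COLOR_RGB2BGR),None,fx=k,fy=k,interpolation=cv2.INTER_CUBIC)
a=np.zeros((600,800,3),np.uint8); a[:400,:340]=cr("side",300,235,85,100,4); a[:325,345:795]=cr("side",210,125,150,108,3)[:325] if 0 else np.pad(cr("side",210,125,150,108,3),((0,1),(0,0),(0,0))); a[400:600,:280]=cr("top",310,130,70,50,4); a[330:594,345:795]=cr("top",160,120,150,88,3)
cv2.imwrite("pics/p10.png",a)
k,l,st,ce=cv2.connectedComponentsWithStats(cv2.inRange(cv2.cvtColor(C["side"]["im"],cv2.COLOR_RGB2HSV),(50,80,25),(90,255,255))); i=1+np.argmax(st[1:,4]); print(st[i],ce[i])
E
```

```text
t: 19.85
tool_pos: [0.4361, -0.0983, 0.3387]
tool_rot: [3.136, -0.001, 1.826]
force: [1.5, 0.7, -0.4]
width: 0.0513
t: 20.55
tool_pos: [0.4367, -0.02, 0.3367]
tool_rot: [3.141, -0.0, 1.827]
force: [-0.2, 0.1, 0.0]
width: 0.0511
t 20.6 pos [ 0.4367 -0.0196  0.3366] F [-0.4126 -0.214  -0.1583] pipe shift mm c0,c1: [0.8548 0.9789 0.8792 0.919  0.7376] [0.8306 0.953  0.7985 0.8673 0.7277]
[318 272  34  42 839] [333.0250298  293.76281287]
```

View pics/p10.png

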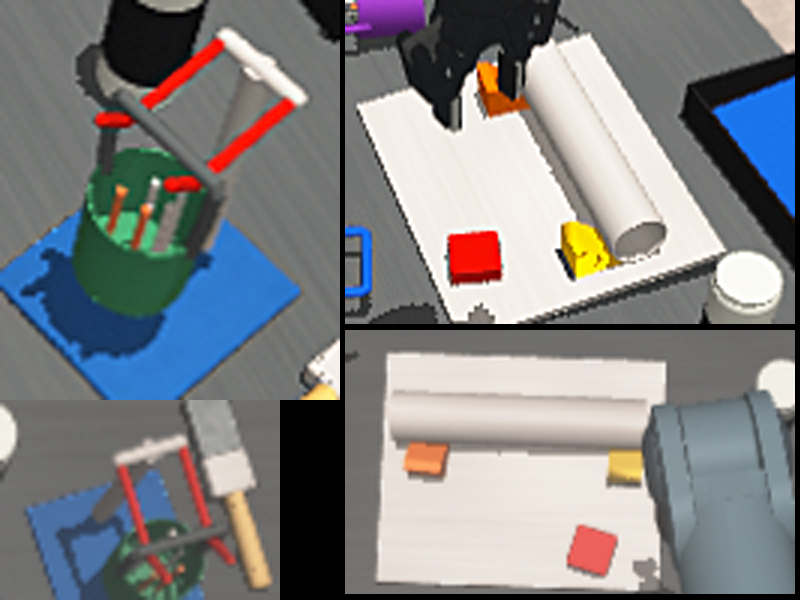

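The pail hangs upright on both prongs, with the bar crossing both in the side and top views. The pipe rests on the chock and fixed wedge. I'll check that nothing is moving, then hand in.

```bash
python3 -m handwheel '[[0,0,0,0,-0.2],[0,0,0,0,-0.2],[0,0,0,0,-0.2],[0,0,0,0,-0.2],[0,0,0,0,-0.2],[0,0,0,0,-0.2],[0,0,0,0,-0.2],[0,0,0,0,-0.2],[0,0,0,0,-0.2],[0,0,0,0,-0.2]]' >/dev/null; python3 chk.py
python3 - <<'E'
from h import *
c=snap("side")
k,l,st,ce=cv2.connectedComponentsWithStats(cv2.inRange(cv2.cvtColor(c["im"],cv2.COLOR_RGB2HSV),(50,80,25),(90,255,255))); i=1+np.argmax(st[1:,4]); print(st[i],ce[i])
print(ticket.finish_job())
E
```

```text
t 21.75 pos [ 0.4367 -0.0185  0.3366] F [-0.0047 -0.0442 -0.6252] pipe shift mm c0,c1: [0.825  0.9779 0.9705 0.8883 0.7414] [0.8033 0.9416 0.8716 0.8353 0.7232]
[318 272  34  42 838] [333.0071599  293.78520286]
the job is handed in; nothing more can be done
None
```

I pushed the orange chock up the slope until it touched the pipe, with the pail still standing in place. Then I hung the green pail by its handle on both red prongs and handed the job in at about 22 s.

**Last checks:** In the final pictures the bar crosses both prongs and the pail hangs upright. It was still over the last second, and the arm was clear of everything. The pipe rests on the chock.

**What did not go perfectly:**
- **Pipe:** my last push step moved the pipe about 0.9 mm up the slope. It has stayed there since, held by the chock.
- **Hanging:** my first sideways position was about 3 mm off because the wrist camera could not see one end of the bar. The handle pressed on a prong with about 7 N. I felt for the play on both sides and re-centred before lowering. The bar then touched the inner slope of the tips and had to go about 3 mm further in, with a brief 15 N load on seating.
- **Pail tilt:** I estimate the pail kept the plate's tilt of about 5 degrees while carried.
- **Bystanders:** I did not measure each one. Nothing looked moved in the views I had, and I felt no unexpected contact apart from the prong contacts above.

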